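# Hang the tube holder in the bath's locating notch

### The job

Get the empty water bath ready: hang the loaded tube holder by its own hook over the bath's front wall, tubes inside the bath, and slide it along the white edge trim until the hook drops fully into the trim's one notch, so that it cannot wander; then let go. Keep the tubes upright, push only gently (the trim is thin plastic), and leave the other things on the bench where they are.

Things in the scene. Friction and masses are not known exactly. Their poses are not given: they have to be found in the camera images.
- bath: Open steel water-bath tank, fixed, 170 mm deep (x), 390 mm long (y), walls 3 mm thick, 128 mm high; empty but for a thermostat head on its rear wall at the right (-y) end, 285 mm high. Origin under its middle; x from the front wall (robot side) to the rear, y along the wall to the left, z up. It carries the white trim. Trim and notch are not measured: find the notch by sight or by feel.
- front_wall (a point): Middle of the bath's front wall, mid-thickness, at its bare top edge; axes as the bath's. White plastic trim on the wall: 280 mm long (y), 6 mm thick, flat top 14 mm above this point; it grips firmly, centred 0 to 55 mm left or right of this point, differing each time. One notch at the trim's middle: floor 21 mm wide, 7 mm above this point, steep sides, 28 mm wide at the top.
- holder_grip (a point): Centre of the black square grip (18 x 18 mm, 36 mm tall) on top of the tube holder, straight above the hook, 24 mm above point holder_hook. Axes as the holder's: x from the hook towards the tubes, y along its width, z up. Grip it across y, where both sides are free; tube caps reach up to 14 mm below this point, 20 to 38 mm off towards +x.
- holder_hook (a point): Middle of the underside of the holder's hook, the face that rests on the trim, 108 mm above the foot. Steel strap 18 mm wide (y); its slot is 10 mm wide in x (5 mm to either side of this point), between the back plate on the +x side and, on the -x side, a lip that reaches 28 mm down with its end flared outwards. Axes as the holder's.
- holder: Loose tube holder of bent steel sheet, about 0.17 kg, standing on its foot: 70 mm wide (y), 149 mm tall with its grip, the foot reaching 44 mm from the back plate towards +x. Three capped sample tubes are fixed in it, side by side. Origin at the foot's underside, below the back plate's outer face (5 mm to the +x side of the grip's axis).
Mind the look-alikes: they are no part of the job. Of the things that look like the holder, the larger one is meant.

How it is judged (in metres and radians):
On the way, in this order (a step that is already met when the one before it is completed fails the run):
1. The holder's hook has been brought over the bath's front wall, the trim inside the hook's slot (x of holder_hook in the frame of front_wall between -0.006 and 0.006 m and y of holder_hook in the frame of front_wall between -0.1 and 0.1 m and z of holder_hook in the frame of front_wall between 0.004 and 0.032 m), for 0.05 s.
2. The hook lies in the notch: it has dropped from the trim's top to the notch floor (x of holder_hook in the frame of front_wall between -0.006 and 0.006 m and y of holder_hook in the frame of front_wall between -0.07 and 0.07 m and z of holder_hook in the frame of front_wall between 0.004 and 0.0095 m and angle between holder_hook's own z axis and vertical below 0.12 rad and angle between the x axis of holder_hook and the x axis of front_wall, either way round below 0.2 rad and x of holder in the frame of front_wall above 0 m), for 0.2 s.
At the end, for the whole second after the job is handed in: The holder hangs at rest in the notch: the hook's underside is between 4 and 9.5 mm above the wall's bare edge (notch floor 7 mm, trim top 14 mm), within 6 mm of the wall's mid-plane and 70 mm of the wall's middle, upright within 0.12 rad, parallel to the wall within 0.2 rad, tubes inside the bath (all of step 2 and linear speed of holder below 0.01 m/s and angular speed of holder below 0.1 rad/s); the robot touches nothing.
It fails at once if The holder is pressed or knocked against the bath or its trim with more than 30 N (contact force between holder and bath above 30 N).
It fails at once if The arm or its fingers push the bath or its trim with more than 30 N (contact force between any of the fingers, the arm and bath above 30 N).
It fails at once if The holder is tipped more than 0.5 rad (angle between holder_hook's own z axis and vertical above 0.5 rad).
It fails at once if Another thing on the bench is moved more than 30 mm (distance of any of bottle_a, bottle_b, petri_a, petri_b, bench_timer, marker, tweezers, swab_beaker from where it was at the start of the episode above 0.03 m).
It also fails if it takes over 48 s, if anything falls off the work surface, if the arm or the gripper's body presses on something with over 40 N, if the wrist force passes 120 N, or if a joint passes its speed limit or range.

### The arm

A 6-joint arm with a two-finger parallel gripper is mounted at the origin on a cart in front of the work surface, level with it; the furniture and walls round the work are solid. World frame = base frame: x ahead of the robot, y to its left, z up, the work surface at z = 0. Lengths are in m, angles in degrees, forces in N, time in s.
With the tool pointing down it reaches from about 0.3 to 0.875 m from the base axis. Payload 4.2 kg.
Tool frame: the origin (TCP) lies on the centre line of the jaws, within the pads' length; the fingertips stand r.tip_extent ahead of it and the grasp point (between the pads) is the TCP (r.tip_extent is the distance from the TCP to the fingertips, in m); z points along the fingers, y is the line along which they close (so a half turn about z gives the same grasp; the last joint's range is limited). The gripper opens to 85 mm and grips with 20 to 120 N. Pads are 22 mm wide; open, the fingers measure 114 mm over their backs; the gripper's body (76 mm by 85 mm) begins 54 mm behind the grasp point. The pads swing forward as they close: fully open they stand 13 mm farther back than shut.
Start: joints at [74.37, 18.312, 89.639, -0, 72.044, -1.146], TCP at [0.144, 0.557, 0.25] pointing down, gripper open.
Joint ranges: [-177.97, 177.97], [-48.28, 115.42], [12.27, 149.76], [-77.06, 257.06], [2.81, 150.46], [-146.56, 146.56]. Speed limits (degrees/s): [147.25, 147.25, 180, 180, 180, 180].

### API

Orientations are given as [roll, pitch, yaw] about the fixed x, y, z axes, in that order (R = Rz(yaw) Ry(pitch) Rx(roll)).
In Python, from workcell import get_obs, imaging, ticket, r gives the robot as it stands. The module is installed in compiled form; this text tells all that it offers.
- The arm moves only by the tool step_arm, never from a script. Its argument "motion" is a list that holds one entry, the list of rows, each a list of 5 numbers: the finger opening in mm, from 0 to 85.4, then the shift along the world's x, y, z in mm, then the turn about the world's z in degrees. A call has exactly 5 rows; each row is the pose to reach, as a shift and turn from the pose commanded when the call began; what a row does not reach only later rows make up. A row lasts 1/12 s, in which the tool goes at most 41.7 mm and 7.16 degrees, less where a joint would pass 70% of its speed; a pose out of reach is approached as far as the arm can. A call with a gripper value outside its range is refused whole. The fingers move at their own pace and stop on an object; "squeeze" is the grip in N (left out, the last holds). Time passes only in rows, so rows that repeat a pose let the fingers close, or fill a call up. It gives the time, the measured TCP pose, the force, the opening and the grip force at its end, in the units of the state.
- get_obs(): the state, without advancing time (a new reading comes with each control period).
- imaging.read_camera(name): name is "scene" or "side" or "wrist"; returns (picture, depth): 420x560x3 uint8, blue, green, red; 420x560 float32, m along the optical axis (not along the pixel's ray), 0 where there is no reading.
- imaging.camera_model(name): a dict with "intrinsics" (3x3 intrinsics, pixels), "eye" and "orientation" of the camera in the world. Camera axes: x right, y up, looking along -z (the intrinsics and any distortion apply to the point x, -y, -z); pixel columns grow to the right and rows downward; lengths in m; the calibration is good to about 2 mm. A picture is of the moment at which its call begins: read the wrist's pose just before it. camera_model takes no time and is no camera call; for the wrist camera it gives the pose at the moment of the call.
- ticket.job_done(): hands the job in; it is judged then, once.
The state is a dict: "time": time; "qpos": joint angles; "qvel": joint speeds; "joint_efforts": joint torques, N m; "ee_pos": TCP position; "ee_rot": TCP orientation; "ft_force": force on the tool from outside, world axes, zero at the start; "torque": the same for the moment, N m; "grip_width": finger opening in m; "gripper_force": force on a finger pad.
Only numpy, scipy, OpenCV 4.12 (cv2) and the standard library are available. Lean on these libraries where they do the work, as an engineer would, in place of code of your own. Each camera call takes 0.05 s, during which the arm holds its last target. There are 200 camera calls.

## Working session

There is one attempt and no reset: what is moved stays moved. The work goes in short steps, Python scripts to look and compute and a tool call to move; the robot and the scene stay as the last step left them, time stands still between calls to the robot, and variables do not carry over. Pictures are saved under pics/ and viewed, at most 10 in all, crops included, and the job is handed in when it is done.

Besides the shell and the picture viewer there is one more tool, called as a command line: name --argument value ..., lists and objects as JSON in quotes. step_arm: Moves the arm, as the interface text tells. Its arguments: {"type":"object","properties":{"motion":{"type":"array","items":{"type":"array","items":{"type":"array","items":{"type":"number"}}}},"squeeze":{"type":"number"}},"required":["motion"]}

```bash
mkdir -p pics
cat > h.py <<'E'
import numpy as np, cv2
from workcell import get_obs, imaging, ticket, r
def cam(n):
    m=imaging.camera_model(n); im,d=imaging.read_camera(n); return im,d,m
def R(m):
    o=np.array(m['orientation'],float)
    if o.shape==(3,3): return o
    from scipy.spatial.transform import Rotation as Q
    return Q.from_euler('xyz',o,degrees=True).as_matrix() if o.size==3 else None
def px(m,d,u,v):
    K=np.array(m['intrinsics']); 
    return np.array(m['eye'])+R(m)@np.array([(u-K[0,2])/K[0,0]*d,-(v-K[1,2])/K[1,1]*d,-d])
def proj(m,p):
    K=np.array(m['intrinsics']); c=R(m).T@(np.array(p)-m['eye']); return K[0,0]*c[0]/-c[2]+K[0,2],K[1,1]*-c[1]/-c[2]+K[1,2]
E
python3 - <<'E'
from h import *
for n in('scene','side'):
    im,d,m=cam(n); cv2.imwrite(f'pics/{n}0.png',im); np.save(f'pics/{n}0.npy',d); print(m)
o=get_obs();print(o,r.tip_extent)
E
```

```text
{'intrinsics': array([[438.03340815,   0.        , 285.76780826],
       [  0.        , 438.03340815, 208.86787638],
       [  0.        ,   0.        ,   1.        ]]), 'eye': array([-0.01754151,  0.75914965,  0.52085815]), 'orientation': array([  63.7302424 ,   -0.39229082, -142.0160568 ])}
{'intrinsics': array([[533.67708317,   0.        , 276.49522704],
       [  0.        , 533.67708317, 208.59994316],
       [  0.        ,   0.        ,   1.        ]]), 'eye': array([0.15264111, 1.11787202, 0.97053256]), 'orientation': array([  51.61899834,    0.33970579, -161.75517632])}
{'time': 0.1, 'qpos': array([ 7.43690293e+01,  1.83489141e+01,  8.97001757e+01, -9.07751074e-04,
        7.20441426e+01, -1.14613014e+00]), 'qvel': array([-0.00907398,  0.0106117 , -0.1013675 ,  0.01187877, -0.10910361,
       -0.09072424]), 'joint_efforts': array([-6.24079566e-04, -4.16410553e+01, -2.34705108e+01, -5.61383661e-05,
        4.82487580e-03, -7.29250814e-06]), 'ee_pos': array([0.14371928, 0.55633676, 0.24955178]), 'ee_rot': array([-1.79906769e+02, -1.00196334e-03,  1.65515439e+02]), 'ft_force': array([-0.11579133,  0.24723494, -0.41113183]), 'torque': array([ 0.04187686, -0.07150401,  0.01618774]), 'gripper_force': 0.0, 'grip_width': 0.08559672988060112} 0.019
```

View pics/scene0.png

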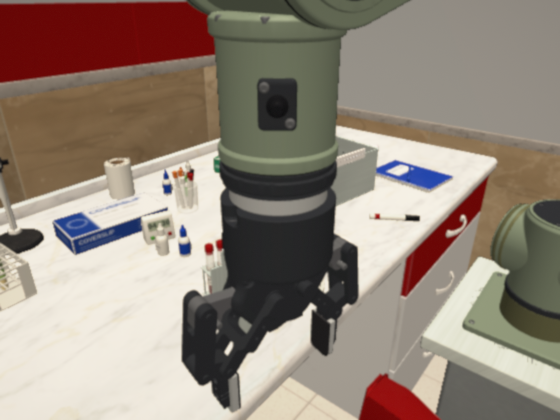

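View pics/side0.png

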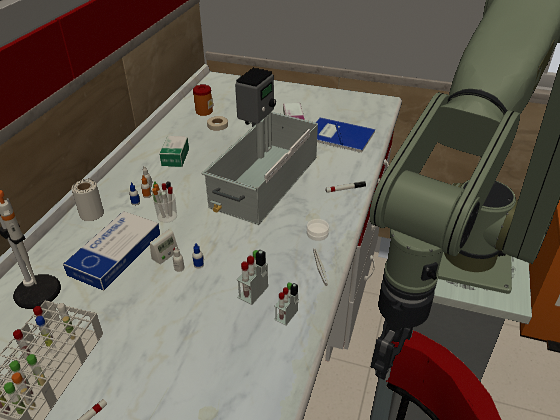

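The side view shows two look-alike holders: one at (252,275) and one at (287,302). The one at (252,275) looks larger, so it fits the description. The bath is at (262,165), with the trim along its right wall (290,155). I'll enlarge to confirm.

Run:
```python
from h import *
im=cv2.imread('pics/side0.png'); d=np.load('pics/side0.npy'); m=imaging.camera_model('side')
a=cv2.resize(im[240:330,225:315],(540,540),interpolation=cv2.INTER_CUBIC); 
cv2.imwrite('pics/c1.png',a)
b=cv2.resize(im[100:225,195:325],(780,750)[:2],interpolation=cv2.INTER_CUBIC); cv2.imwrite('pics/c2.png',cv2.resize(b,(624,600)))
for u,v in [(262,253),(262,258),(262,262),(254,256),(246,262),(241,267),(294,287),(293,291),(240,290),(244,300),(262,290),(262,222),(260,216),(316,125),(205,175),(310,128),(275,190),(268,205),(290,155),(293,150),(300,150),(262,165)]: print(u,v,px(m,d[v,u],u,v).round(4))
```

```text
262 253 [0.4637 0.2941 0.1464]
262 258 [0.4608 0.3028 0.1397]
262 262 [0.4612 0.3024 0.1268]
254 256 [0.4934 0.2692 0.1061]
246 262 [0.4992 0.3052 0.118 ]
241 267 [0.5084 0.3145 0.108 ]
294 287 [0.3743 0.3396 0.1112]
293 291 [0.375  0.3442 0.103 ]
240 290 [0.5253 0.2915 0.0025]
244 300 [0.5035 0.3207 0.0048]
262 290 [0.4708 0.2832 0.0121]
262 222 [0.5599 0.0317 0.0045]
260 216 [0.5659 0.0303 0.0237]
316 125 [ 0.5051 -0.3354  0.1272]
205 175 [0.7268 0.0251 0.1261]
310 128 [ 0.5262 -0.3428  0.1087]
275 190 [ 0.5484 -0.0517  0.0608]
268 205 [ 0.5586 -0.018   0.0287]
290 155 [ 0.5341 -0.1495  0.1227]
293 150 [ 0.5309 -0.1689  0.1289]
300 150 [ 0.5226 -0.2164  0.1021]
262 165 [ 0.6556 -0.2392  0.0059]
```

View pics/c1.png

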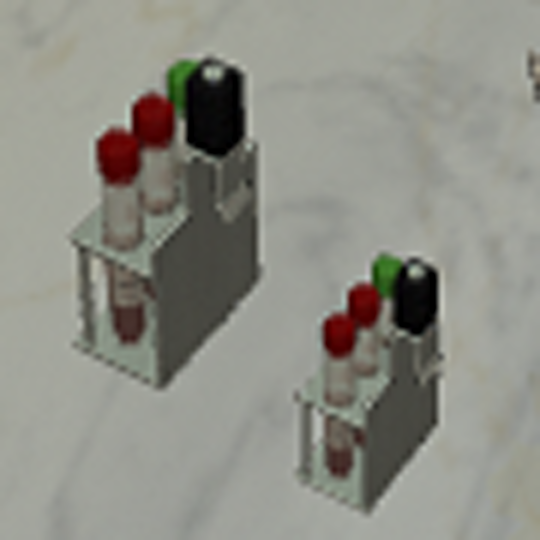

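View pics/c2.png

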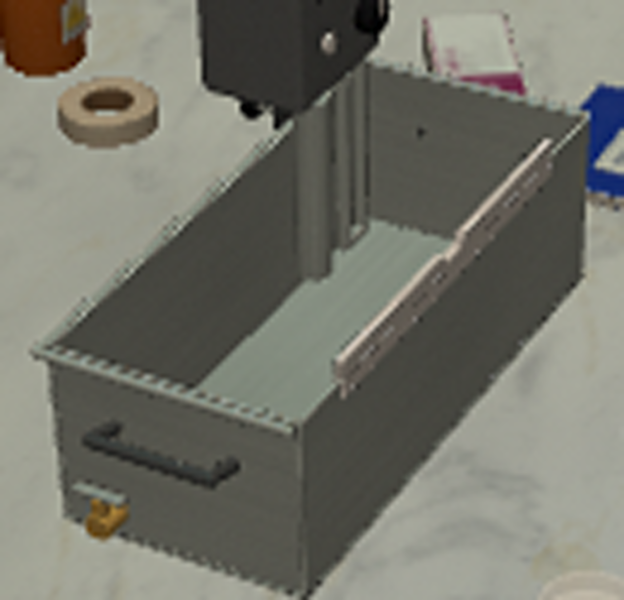

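The larger holder at (252,275) is the one meant: its grip is about 0.145 m high, against 0.11 m for the other. In the bath crop, the notch is near (450,255) and the trim ends are near (340,370) and (548,145).

```bash
cat >> h.py <<'E'
def ray(m,u,v,z):
    a=px(m,1.,u,v)-m['eye']; return np.array(m['eye'])+a*(z-m['eye'][2])/a[2]
E
python3 - <<'E'
from h import *
m=imaging.camera_model('side')
for n,u,v,z in [('wallL',257.5,189.6,.128),('wallR',317.3,124.6,.128),('notch',288.7,153.1,.138),('trimL',265.8,175.5,.142),('trimR',309.2,129.5,.142),('plateL',251.7,304.2,0),('plateR',268.3,285.8,0),('griptop',260.8,252,.15),('footL',238,297.8,0)]:
    print(n,ray(m,u,v,z).round(4))
d=np.load('pics/side0.npy')
# plate face points
P=[]
for v in range(270,300):
    for u in range(250,270):
        p=px(m,d[v,u],u,v)
        if .01<p[2]<.07 and p[0]<.52: P.append(p)
P=np.array(P); print(len(P))
q=P.copy()
for _ in range(5):
    c=q.mean(0); n=np.linalg.svd(q-c)[2][2]; q=P[abs((P-c)@n)<.004]
print(c,n,len(q),'yaw',np.degrees(np.arctan2(n[1],n[0])))
W=imaging.camera_model('wrist'); print(W)
E
```

```text
wallL [0.5641 0.0472 0.128 ]
wallR [ 0.5015 -0.3378  0.128 ]
notch [ 0.5337 -0.1351  0.138 ]
trimL [ 0.5577 -0.0026  0.142 ]
trimR [ 0.5117 -0.2768  0.142 ]
plateL [0.483  0.3235 0.    ]
plateR [0.4646 0.2546 0.    ]
griptop [0.466  0.2954 0.15  ]
footL [0.5216 0.3146 0.    ]
305
[0.47460487 0.29636788 0.03938599] [ 9.66514671e-01 -2.56611131e-01  3.44672668e-04] 277 yaw -14.86907413324508
{'intrinsics': array([[312.64541387,   0.        , 276.95302882],
       [  0.        , 312.64541387, 209.6567588 ],
       [  0.        ,   0.        ,   1.        ]]), 'eye': array([0.07579333, 0.57507771, 0.37337105]), 'orientation': array([-16.01065435,   0.09744494,  75.54937932])}
```

Holder yaw is about -14.9°, which matches the tool, and its grip is near (0.470, 0.298). Bath yaw is about -9.2°, and the front wall's middle is near (0.533, -0.145). I'll go above the holder and look.

step_arm --motion '[[[85,32,-26,0,0],[85,64,-51,0,0],[85,96,-76,0,0],[85,128,-102,0,0],[85,160,-127,0,0]]]'

```text
time: 0.52
ee_pos: [0.3047, 0.4281, 0.25]
ee_rot: [-180.0, -0.0, 165.6]
ft_force: [0.0, 0.3, -0.3]
grip_width: 0.0852
gripper_force: 0.0
```

step_arm --motion '[[[85,32,-26,0,0],[85,64,-51,0,0],[85,96,-76,0,0],[85,128,-102,0,0],[85,160,-127,0,0]]]'

```text
time: 0.93
ee_pos: [0.4649, 0.301, 0.25]
ee_rot: [-180.0, -0.0, 165.5]
ft_force: [-0.4, 0.7, -0.4]
grip_width: 0.0851
gripper_force: 0.0
```

step_arm --motion '[[[85,6,-5,0,0],[85,6,-5,0,0],[85,6,-5,0,0],[85,6,-5,0,0],[85,6,-5,0,0]]]'

```text
time: 1.35
ee_pos: [0.4685, 0.2988, 0.2503]
ee_rot: [180.0, -0.0, 165.6]
ft_force: [0.3, 0.2, 0.7]
grip_width: 0.085
gripper_force: 0.0
```

Run:
```python
from h import *
o=get_obs();print(o['time'],o['ee_pos'],o['ee_rot'])
im,d,m=cam('wrist'); cv2.imwrite('pics/w1.png',im); np.save('pics/w1.npy',d); np.save('pics/w1m.npy',m,allow_pickle=True)
print(proj(m,[.47,.298,.15]))
```

```text
1.35 [0.46854491 0.29878134 0.25030332] [ 1.79997044e+02 -3.64989306e-02  1.65632460e+02]
(np.float64(275.0973676917486), np.float64(219.64730161353344))
```

View pics/w1.png

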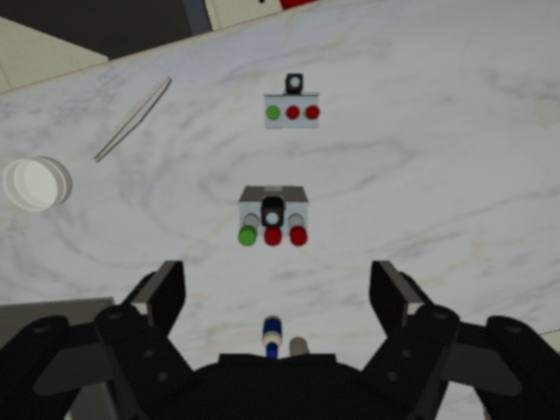

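The wrist view shows the holder centred, aligned with the jaws, its grip top at about (272,219); the smaller look-alike is at (292,95), clear of the fingers.

Run:
```python
from h import *
m=np.load('pics/w1m.npy',allow_pickle=True).item(); d=np.load('pics/w1.npy')
for v in (204,210,214,218): print([px(m,d[v,u],u,v).round(4).tolist() for u in (268,272,276)])
for u,v,z in [(272,197,.15),(272,226,.15),(262,212,.15),(283.5,212,.15),(245,187,.0),(303,187,0)]: print(u,v,ray(m,u,v,z).round(4))
im=cv2.imread('pics/w1.png'); cv2.imwrite('pics/w1c.png',cv2.resize(im[180:250,230:315],(680,560),interpolation=cv2.INTER_CUBIC))
```

```text
[[0.4588, 0.2952, 0.1424], [0.4596, 0.2982, 0.1424], [0.46, 0.3012, 0.1437]]
[[0.4622, 0.2944, 0.1468], [0.4631, 0.2973, 0.1464], [0.4636, 0.3003, 0.1473]]
[[0.465, 0.2937, 0.1479], [0.4656, 0.2967, 0.1485], [0.4662, 0.2997, 0.149]]
[[0.4677, 0.2931, 0.1492], [0.4685, 0.296, 0.1488], [0.4693, 0.2989, 0.1486]]
272 197 [0.4525 0.3002 0.15  ]
272 226 [0.4743 0.2945 0.15  ]
262 212 [0.4618 0.29   0.15  ]
283.5 212 [0.4657 0.3056 0.15  ]
245 187 [0.4669 0.26   0.    ]
303 187 [0.4844 0.3285 0.    ]
```

View pics/w1c.png

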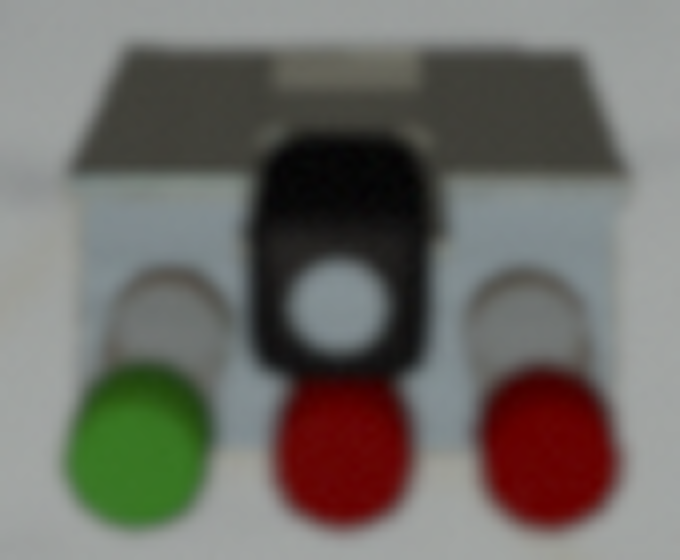

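step_arm --motion '[[[85,0,-2,-25,0],[85,0,-2,-55,0],[85,0,-2,-80,0],[85,0,-2,-98,0],[85,0,-2,-108,0]]]'

```text
time: 1.82
ee_pos: [0.4678, 0.2959, 0.1401]
ee_rot: [-179.8, -0.2, 165.6]
ft_force: [0.3, 0.0, -0.3]
grip_width: 0.0849
gripper_force: 0.0
```

step_arm --motion '[[[40,0,0,0,0],[25,0,0,0,0],[10,0,0,0,0],[5,0,0,0,0],[5,0,0,0,0]]]' --squeeze 40

```text
time: 2.23
ee_pos: [0.4704, 0.2961, 0.1436]
ee_rot: [179.9, 0.1, 165.5]
ft_force: [-0.5, 0.4, -0.7]
grip_width: 0.025
gripper_force: 0.0
```

step_arm --motion '[[[5,0,0,0,0],[5,0,0,0,0],[5,0,0,0,0],[5,0,0,0,0],[5,0,0,0,0]]]' --squeeze 40

```text
time: 2.65
ee_pos: [0.4702, 0.2957, 0.1434]
ee_rot: [180.0, 0.1, 165.5]
ft_force: [-1.3, -1.8, 5.9]
grip_width: 0.0174
gripper_force: 41.2
```

step_arm --motion '[[[5,0,0,20,0],[5,0,0,55,0],[5,0,0,95,0],[5,0,0,135,0],[5,0,0,172,0]]]'

```text
time: 3.07
ee_pos: [0.4695, 0.2957, 0.3162]
ee_rot: [180.0, -0.0, 165.5]
ft_force: [0.7, -0.1, -1.8]
grip_width: 0.0174
gripper_force: 40.4
```

step_arm --motion '[[[5,4,-25,0,1],[5,12,-60,0,2],[5,20,-100,0,3],[5,28,-140,0,4],[5,36,-180,0,5.5]]]'

```text
time: 3.48
ee_pos: [0.5056, 0.1142, 0.314]
ee_rot: [180.0, -0.0, 171.1]
ft_force: [0.8, -0.1, -2.4]
grip_width: 0.017
gripper_force: 40.4
```

step_arm --motion '[[[5,8,-40,0,0],[5,16,-80,0,0],[5,24,-120,0,0],[5,30,-160,0,0],[5,37,-190,0,0]]]'

```text
time: 3.9
ee_pos: [0.5424, -0.0773, 0.3139]
ee_rot: [-180.0, -0.0, 170.9]
ft_force: [0.5, 0.3, -1.5]
grip_width: 0.0173
gripper_force: 40.5
```

step_arm --motion '[[[5,0,0,0,0],[5,0,0,0,0],[5,0,0,0,0],[5,0,0,0,0],[5,0,0,0,0]]]'

```text
time: 4.32
ee_pos: [0.5426, -0.073, 0.3143]
ee_rot: [180.0, -0.0, 171.1]
ft_force: [0.4, 0.3, -1.3]
grip_width: 0.0169
gripper_force: 40.5
```

Run:
```python
from h import *
o=get_obs();print(o['time'],o['ee_pos'],o['ee_rot'],o['ft_force'])
im,d,m=cam('wrist'); np.save('pics/w2.npy',d); np.save('pics/w2i.npy',im); np.save('pics/w2m.npy',m,allow_pickle=True)
im2,d2,m2=cam('side'); np.save('pics/s2.npy',d2);np.save('pics/s2i.npy',im2)
cv2.imwrite('pics/w2.png',im)
```

```text
4.3167 [ 0.54262333 -0.07302897  0.31431692] [ 1.79976802e+02 -1.30775969e-02  1.71117599e+02] [ 0.38058805  0.34035585 -1.32061552]
```

View pics/w2.png

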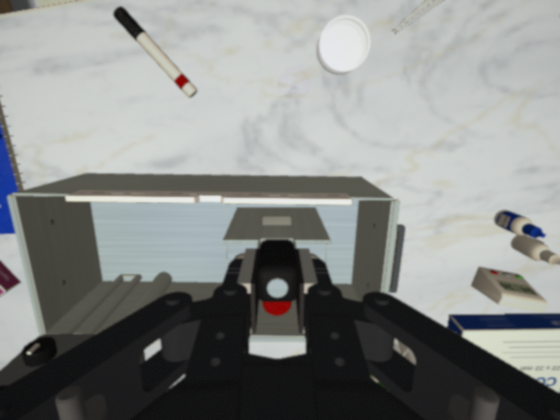

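The wrist view shows the trim from (66,198) to (351,201) with the notch at about (209,198), and the holder held upright (grip mark at (277,288)).

Run:
```python
from h import *
m=np.load('pics/w2m.npy',allow_pickle=True).item(); d=np.load('pics/w2.npy'); im=np.load('pics/w2i.npy')
g=im.min(2).astype(int)
for u in (60,64,68,75,120,160,190,196,198,200,202,206,210,214,218,220,222,226,240,300,340,348,352): print(u,g[192:207,u])
for u,v,z in [(66.5,198,.142),(351,201.5,.142),(130,198.6,.142),(300,200.8,.142),(209,198.5,.138)]: print(u,v,ray(m,u,v,z).round(4))
for u,v in [(130,198),(130,199),(300,200),(300,201),(209,198),(277,288),(290,270),(230,238),(325,238)]: print(u,v,px(m,d[v,u],u,v).round(4))
m2=imaging.camera_model('side'); print(proj(m2,[.5426,-.073,.3]))
i2=np.load('pics/s2i.npy'); cv2.imwrite('pics/s2c.png',cv2.resize(i2[60:200,220:330],(550,700)[:2]))
```

```text
60 [ 84 109 139 139 105  73  63  62  63  63  63  62  63  63  63]
64 [ 82 107 138 144 127 110  99  88  80  71  66  64  64  63  63]
68 [ 78  95 120 152 191 214 217 213 189 137  84  66  64  63  63]
75 [ 90  94 105 140 185 212 219 215 194 145  93  68  63  62  62]
120 [106 115 114 133 178 216 225 225 219 205 189 171 167 167 166]
160 [ 94  93  96 106 141 194 224 230 227 217 189 170 167 166 166]
190 [ 96 106 115 114 135 187 225 233 232 225 208 188 173 168 167]
196 [ 95 101 110 113 122 134 140 141 142 149 163 170 170 168 168]
198 [ 94  99 106 123 143 153 153 152 153 160 169 170 171 169 167]
200 [ 95 101 122 165 202 217 218 216 211 197 179 171 171 169 166]
202 [ 93 100 121 169 216 230 233 232 227 211 185 173 170 168 167]
206 [ 94  99 116 163 214 230 233 233 228 211 186 174 170 169 167]
210 [ 94  99 116 163 214 230 233 233 228 213 186 174 170 168 167]
214 [ 92  99 116 163 215 230 233 233 229 216 190 174 171 168 167]
218 [ 93  99 115 162 215 230 233 232 229 219 192 175 171 169 167]
220 [ 94  98 109 144 189 210 216 217 213 204 185 174 171 169 168]
222 [ 92  98 100 108 129 152 168 174 173 174 177
[... 262 characters left out ...]
31 223 202 182 172]
348 [ 79  80  85  95 107 112 136 187 222 231 230 223 204 185 172]
352 [ 78  78  77  82  99 132 160 171 179 181 182 178 173 168 168]
66.5 198 [ 0.514  -0.2751  0.142 ]
351 201.5 [ 0.5602 -0.0014  0.142 ]
130 198.6 [ 0.5241 -0.2141  0.142 ]
300 200.8 [ 0.5518 -0.0506  0.142 ]
209 198.5 [ 0.5367 -0.139   0.138 ]
130 198 [ 0.5235 -0.2139  0.142 ]
130 199 [ 0.5243 -0.2136  0.1431]
300 200 [ 0.5512 -0.0504  0.1414]
300 201 [ 0.552  -0.0506  0.1418]
209 198 [ 0.5367 -0.1396  0.1354]
277 288 [ 0.5409 -0.0717  0.32  ]
290 270 [ 0.5347 -0.0651  0.3175]
230 238 [ 0.5409 -0.1024  0.2493]
325 238 [ 0.5508 -0.0417  0.2484]
(np.float64(278.9589607180336), np.float64(112.28212026803844))
```

step_arm --motion '[[[5,1,-20,0,-0.6],[5,1,-37,0,-0.6],[5,1,-37,-30,-0.6],[5,1,-37,-60,-0.6],[5,1,-37,-86,-0.6]]]'

```text
time: 4.83
ee_pos: [0.5436, -0.1108, 0.2272]
ee_rot: [180.0, 0.0, 170.4]
ft_force: [0.4, 0.2, -1.7]
grip_width: 0.0172
gripper_force: 40.5
```

step_arm --motion '[[[5,0,0,0,0],[5,0,0,0,0],[5,0,0,0,0],[5,0,0,0,0],[5,0,0,0,0]]]'

```text
time: 5.25
ee_pos: [0.5446, -0.1112, 0.2302]
ee_rot: [-180.0, 0.2, 170.4]
ft_force: [-0.7, 0.6, -2.4]
grip_width: 0.0173
gripper_force: 40.4
```

Run:
```python
from h import *
o=get_obs();print(o['time'],o['ee_pos'],o['ee_rot'],o['ft_force'])
im,d,m=cam('wrist'); im2,d2,m2=cam('side')
np.save('pics/w3i.npy',im);np.save('pics/w3.npy',d);np.save('pics/w3m.npy',m,allow_pickle=True)
a=cv2.resize(im[150:320,140:400],(780,510),interpolation=cv2.INTER_CUBIC)[:, :420]
b=cv2.resize(im2[110:210,240:315],(375,500),interpolation=cv2.INTER_CUBIC)
c=np.zeros((510,795,3),np.uint8); c[:,:420]=a; c[:500,420:]=b; cv2.imwrite('pics/c3.png',c)
```

```text
5.25 [ 0.54458073 -0.11121572  0.23020265] [-1.79995887e+02  1.79727627e-01  1.70436819e+02] [-0.72062332  0.59316654 -2.43399495]
```

View pics/c3.png

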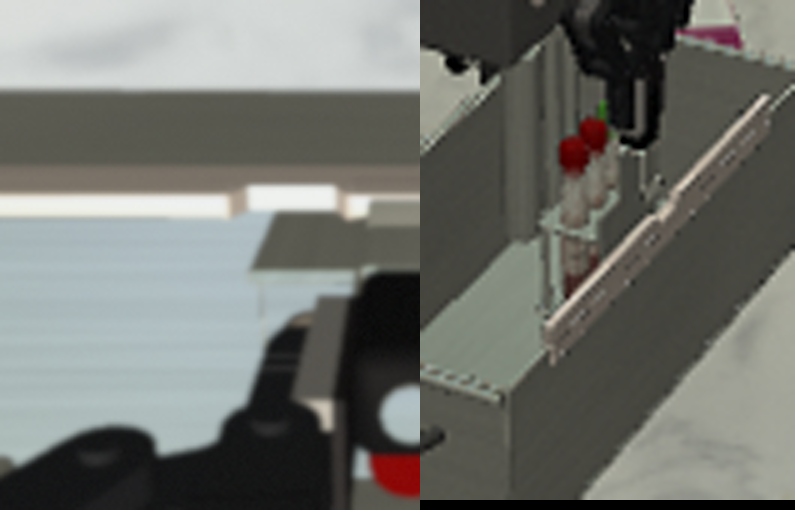

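Run:
```python
from h import *
m=np.load('pics/w3m.npy',allow_pickle=True).item(); d=np.load('pics/w3.npy'); im=np.load('pics/w3i.npy')
g=im.min(2).astype(int)
for u in (160,200,300,340,380): print(u,g[208:228,u])
y=np.radians(-9.6); ex=np.array([np.cos(y),np.sin(y)]); ey=np.array([-np.sin(y),np.cos(y)])
o=np.array([.5368,-.139])
def f(u,v):
    p=px(m,d[v,u],u,v); return (np.r_[ex@(p[:2]-o),ey@(p[:2]-o),p[2]]*1000).round(1)
for u in (160,200,350,380):
    print(u,[f(u,v).tolist() for v in (217,218,219,220,221)])
print('lip',[f(u,v).tolist() for u in(266,275,284) for v in(218,221,224)])
print('plate',[f(u,v).tolist() for u in(240,250,300,310) for v in(228,232,236)])
t=get_obs()['ee_pos'][:2]; print('tcp',ex@(t-o)*1000,ey@(t-o)*1000)
```

```text
160 [103 104 104 104 106 116 150 200 229 235 234 232 227 213 187 169 170 172
 170 170]
200 [103 102 102 103 105 116 152 206 233 238 238 236 232 222 205 183 177 175
 173 175]
300 [101  98 100 102 105 113 147 200 231 238 238 234 228 208 157 104  82  79
  78  79]
340 [100  96  99 103 105 111 144 196 227 235 236 234 230 219 195 176 172 173
 172 174]
380 [ 99  95  98 102 105 111 142 192 223 232 233 232 229 219 196 179 174 174
 173 173]
160 [[-0.7, -53.4, 142.0], [0.1, -53.6, 141.8], [0.7, -53.5, 142.2], [1.3, -53.4, 142.6], [2.3, -53.6, 142.2]]
200 [[-1.0, -24.8, 142.9], [0.1, -25.1, 141.9], [0.5, -24.8, 143.0], [1.6, -25.2, 141.7], [1.8, -24.8, 143.3]]
350 [[-0.6, 81.8, 141.1], [0.0, 81.7, 141.6], [0.5, 81.5, 142.5], [1.1, 81.5, 143.0], [1.9, 81.6, 142.7]]
380 [[-0.9, 102.8, 142.1], [-0.0, 103.1, 141.6], [0.5, 102.9, 142.4], [1.1, 102.8, 142.8], [2.0, 103.0, 142.5]]
lip [[-8.7, 22.9, 169.2], [-7.5, 23.0, 171.5], [-6.8, 23.1, 175.0], [-8.7, 28.5, 169.2], [-7.7, 28.5, 172.1], [-6.7, 28.5, 174.6], [-8.9, 34.0, 169.7], [-8.0, 34.0, 172.9], [-6.5, 33.9, 174.3]]
plate [[6.8, 3.4, 144.0], [6.8, 4.3, 152.2], [6.8, 5.2, 159.9], [6.6, 10.6, 144.5], [6.4, 11.3, 153.4], [6.5, 11.9, 160.5], [6.5, 46.0, 144.7], [6.5, 45.4, 152.9], [6.2, 44.8, 161.3], [6.5, 53.1, 144.7], [6.2, 52.2, 153.6], [6.9, 51.6, 159.4]]
tcp 2.667462351253012 28.58602155890394
```

Trim centre is at x≈0.1 mm and the holder's plate at 6.5 mm, so the hook's middle sits about 1.4 mm too far towards +x. I'll correct that and lower.

step_arm --motion '[[[5,-1.4,0,0,0],[5,-1.4,0,-10,0],[5,-1.4,0,-22,0],[5,-1.4,0,-34,0],[5,-1.4,0,-40,0]]]'

```text
time: 5.77
ee_pos: [0.5416, -0.1111, 0.1864]
ee_rot: [180.0, -0.1, 170.4]
ft_force: [-0.2, -1.0, -2.6]
grip_width: 0.0176
gripper_force: 40.4
```

step_arm --motion '[[[5,0,0,-1.5,0],[5,0,0,-3,0],[5,0,0,-4.5,0],[5,0,0,-6,0],[5,0,0,-7,0]]]'

```text
time: 6.18
ee_pos: [0.5426, -0.1113, 0.1816]
ee_rot: [180.0, 0.0, 170.4]
ft_force: [1.2, -0.0, -1.8]
grip_width: 0.017
gripper_force: 40.4
```

step_arm --motion '[[[5,0,0,-0.7,0],[5,0,0,-1.4,0],[5,0,0,-2.1,0],[5,0,0,-2.8,0],[5,0,0,-2.8,0]]]'

```text
time: 6.6
ee_pos: [0.5423, -0.1113, 0.1784]
ee_rot: [180.0, -0.0, 170.4]
ft_force: [0.9, -0.9, -1.7]
grip_width: 0.0169
gripper_force: 40.4
```

step_arm --motion '[[[5,0,0,-0.3,0],[5,0,0,-0.6,0],[5,0,0,-0.9,0],[5,0,0,-1.2,0],[5,0,0,-1.2,0]]]'

```text
time: 7.02
ee_pos: [0.5424, -0.1113, 0.1773]
ee_rot: [180.0, 0.0, 170.4]
ft_force: [-0.1, 1.2, -2.0]
grip_width: 0.0171
gripper_force: 40.4
```

Hook is over the trim with no load. Slide to the notch, then lower by feel.

step_arm --motion '[[[5,-0.9,-5.5,0,0],[5,-1.8,-11,0,0],[5,-2.8,-16.5,0,0],[5,-3.7,-22,0,0],[5,-4.6,-27.3,0,0]]]'

```text
time: 7.43
ee_pos: [0.5377, -0.1394, 0.1773]
ee_rot: [-180.0, -0.0, 170.4]
ft_force: [0.9, 0.6, -2.1]
grip_width: 0.0171
gripper_force: 40.4
```

step_arm --motion '[[[5,0,0,0,0],[5,0,0,-0.7,0],[5,0,0,-1.4,0],[5,0,0,-2.1,0],[5,0,0,-2.8,0]]]'

```text
time: 7.85
ee_pos: [0.5378, -0.1383, 0.1744]
ee_rot: [180.0, -0.0, 170.4]
ft_force: [0.2, 0.8, -2.3]
grip_width: 0.0174
gripper_force: 40.5
```

step_arm --motion '[[[5,0,0,-0.6,0],[5,0,0,-1.2,0],[5,0,0,-1.8,0],[5,0,0,-2.4,0],[5,0,0,-2.4,0]]]'

```text
time: 8.27
ee_pos: [0.5377, -0.1385, 0.172]
ee_rot: [180.0, -0.0, 170.4]
ft_force: [-0.8, 0.6, -2.4]
grip_width: 0.0172
gripper_force: 40.5
```

step_arm --motion '[[[5,0,0,-0.4,0],[5,0,0,-0.8,0],[5,0,0,-1.2,0],[5,0,0,-1.2,0],[5,0,0,-1.2,0]]]'

```text
time: 8.68
ee_pos: [0.5378, -0.1386, 0.1709]
ee_rot: [180.0, -0.0, 170.4]
ft_force: [0.5, 0.0, -1.9]
grip_width: 0.0171
gripper_force: 40.5
```

step_arm --motion '[[[5,0,0,-0.3,0],[5,0,0,-0.6,0],[5,0,0,-0.8,0],[5,0,0,-0.8,0],[5,0,0,-0.8,0]]]'

```text
time: 9.1
ee_pos: [0.5379, -0.1386, 0.1703]
ee_rot: [180.0, 0.0, 170.4]
ft_force: [-0.8, 0.7, -0.2]
grip_width: 0.0171
gripper_force: 40.6
```

Contact is just beginning at the expected floor height. A little more, to seat it.

step_arm --motion '[[[5,0,0,-0.3,0],[5,0,0,-0.5,0],[5,0,0,-0.5,0],[5,0,0,-0.5,0],[5,0,0,-0.5,0]]]'

```text
time: 9.52
ee_pos: [0.5379, -0.1386, 0.1702]
ee_rot: [180.0, 0.0, 170.4]
ft_force: [-2.5, 0.3, 4.9]
grip_width: 0.0169
gripper_force: 41.2
```

Run:
```python
from h import *
im,d,m=cam('wrist'); im2,d2,m2=cam('side')
print(get_obs()['ft_force'])
a=cv2.resize(im[170:270,180:380],(800,400),interpolation=cv2.INTER_CUBIC)[:, :480]
b=cv2.resize(im2[110:190,260:322],(310,400),interpolation=cv2.INTER_CUBIC)
cv2.imwrite('pics/c4.png',np.hstack([a,b]))
```

```text
[-2.46831022 -0.66267022  5.76650209]
```

View pics/c4.png

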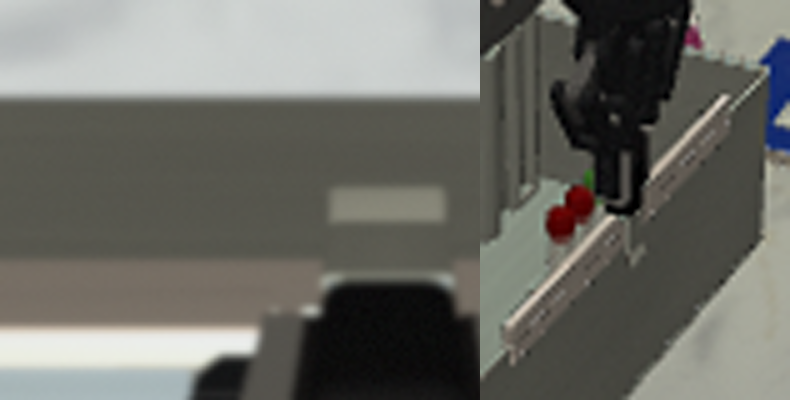

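The lip hangs outside the wall, the tubes are inside, and contact came at the notch floor height (7 mm below trim top). Release.

step_arm --motion '[[[5,0,0,0.5,0],[5,0,0,0.5,0],[30,0,0,0.5,0],[60,0,0,0.5,0],[60,0,0,0.5,0]]]'

```text
time: 10.03
ee_pos: [0.5379, -0.1386, 0.1698]
ee_rot: [180.0, -0.0, 170.4]
ft_force: [-0.4, -0.5, 0.7]
grip_width: 0.053
gripper_force: 0.0
```

step_arm --motion '[[[60,0,0,0,0],[60,0,0,0,0],[60,0,0,0,0],[60,0,0,5,0],[60,0,0,10,0]]]'

```text
time: 10.45
ee_pos: [0.5377, -0.1385, 0.1803]
ee_rot: [180.0, -0.0, 170.4]
ft_force: [0.2, 0.2, -0.7]
grip_width: 0.0599
gripper_force: 0.0
```

step_arm --motion '[[[60,0,0,20,0],[60,0,0,45,0],[60,0,0,75,0],[60,0,0,100,0],[60,0,0,120,0]]]'

```text
time: 10.87
ee_pos: [0.5383, -0.1387, 0.3033]
ee_rot: [-180.0, 0.2, 170.4]
ft_force: [0.4, 0.5, -0.9]
grip_width: 0.0598
gripper_force: 0.0
```

step_arm --motion '[[[60,0,0,0,0],[60,0,0,0,0],[60,0,0,0,0],[60,0,0,0,0],[60,0,0,0,0]]]'

```text
time: 11.28
ee_pos: [0.5373, -0.1384, 0.2987]
ee_rot: [180.0, -0.2, 170.4]
ft_force: [0.3, -0.1, 0.5]
grip_width: 0.0599
gripper_force: 0.0
```

Run:
```python
from h import *
o=get_obs();print(o['time'],o['ee_pos'],o['ft_force'])
im,d,m=cam('wrist'); im2,d2,m2=cam('side')
np.save('pics/w5.npy',d);np.save('pics/w5m.npy',m,allow_pickle=True)
a=cv2.resize(im[170:310,200:360],(480,420),interpolation=cv2.INTER_CUBIC)
b=cv2.resize(im2[110:194,260:322],(310,420),interpolation=cv2.INTER_CUBIC)
cv2.imwrite('pics/c5.png',np.hstack([a,b]))
```

```text
11.2833 [ 0.53728063 -0.1383957   0.29872725] [ 0.27660875 -0.14361623  0.5465178 ]
```

View pics/c5.png

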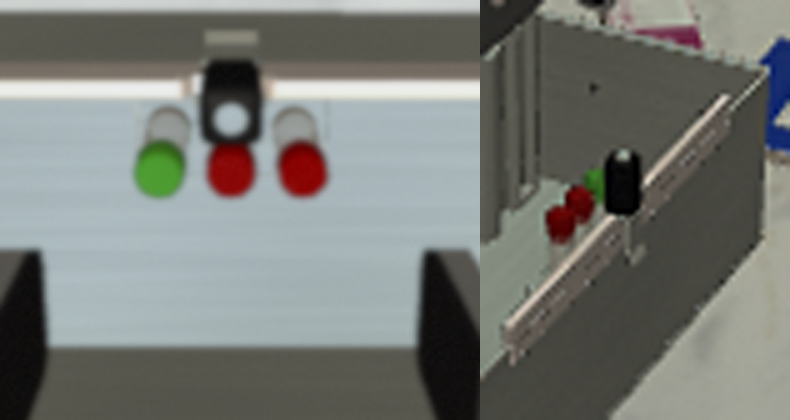

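The holder hangs upright and level, and notch edges show on both sides of the grip (crop 187 and 268). I'll check the grip-top height, then hand in.

Run:
```python
from h import *
m=np.load('pics/w5m.npy',allow_pickle=True).item(); d=np.load('pics/w5.npy')
z=np.mean([px(m,d[v,u],u,v)[2] for u in range(274,280) for v in range(207,213)]); print(z)
if z<.1805: print(ticket.job_done())
```

```text
0.18240255476089812
```

Run:
```python
from h import *
y=np.radians(-9.6); ex=np.array([np.cos(y),np.sin(y)]); ey=np.array([-np.sin(y),np.cos(y)]); o=np.array([.5368,-.139])
def f(u,v):
    p=px(m,d[v,u],u,v); return (np.r_[ex@(p[:2]-o),ey@(p[:2]-o),p[2]]*1000).round(1).tolist()
for k in range(2):
    im,d,m=cam('wrist')
    print('disc',[f(u,v) for u in (274,277,280) for v in (206,210,213)])
    print('gripface',[f(277,v) for v in (192,195,198,201,204)])
    print('trim',[f(u,v) for u in (220,330,350) for v in (198,199,200)])
    print('lip',[f(u,v) for u in (272,282) for v in (181,183)])
    print('caps',[f(u,v) for u in (253,277,300) for v in (225,228)])
    print('plate',[f(u,v) for u in (262,265,288,291) for v in (194,196,198,200,202)])
```

```text
disc [[-2.3, -0.7, 176.3], [1.0, -0.7, 176.7], [3.6, -0.8, 176.6], [-2.3, 1.7, 176.1], [1.4, 1.7, 175.1], [3.8, 1.7, 175.7], [-2.4, 4.2, 176.6], [1.3, 4.2, 175.5], [4.3, 4.2, 174.3]]
gripface [[-9.5, 1.7, 156.1], [-8.9, 1.7, 164.9], [-8.1, 1.7, 172.4], [-5.9, 1.7, 173.8], [-3.9, 1.7, 175.8]]
trim [[-0.7, -50.9, 142.4], [0.4, -51.1, 141.8], [1.3, -51.1, 142.0], [-1.0, 50.5, 143.2], [-0.1, 50.5, 143.6], [1.6, 51.1, 140.4], [-0.4, 69.5, 140.8], [0.0, 69.1, 142.8], [1.0, 69.2, 142.6]]
lip [[-10.8, -3.3, 111.0], [-9.3, -3.3, 113.9], [-10.7, 6.8, 110.8], [-9.4, 6.7, 114.8]]
caps [[26.0, -21.1, 141.3], [28.6, -21.0, 142.4], [25.7, 1.7, 141.9], [28.4, 1.7, 142.8], [25.3, 23.5, 143.0], [28.8, 23.6, 141.6]]
plate [[-2.8, -12.5, 134.8], [-1.8, -12.3, 139.0], [0.2, -12.3, 138.5], [2.1, -12.3, 138.7], [16.5, -14.7, 90.5], [-2.7, -9.6, 134.5], [-0.9, -9.6, 135.2], [1.2, -9.7, 134.5], [3.1, -9.7, 134.8], [5.2, -9.7, 134.3], [-2.8, 12.1, 134.8], [-1.7, 12.0, 138.3], [0.0, 12.0, 139.2], [2.1, 12.0, 138.6], [4.9, 12.2, 135.4], [-2.9, 14.9, 135.4], [-2.8, 14.6, 142.9], [-0.8, 14.6, 142.6], [1.4, 14.7, 
[... 454 characters left out ...]
0.5, 69.2, 142.2], [0.6, 69.4, 141.6], [1.4, 69.4, 142.0]]
lip [[-10.7, -3.3, 112.0], [-9.1, -3.3, 114.5], [-10.8, 6.7, 112.3], [-9.4, 6.7, 115.7]]
caps [[25.9, -21.0, 142.2], [28.9, -21.1, 142.2], [26.1, 1.7, 141.4], [28.9, 1.7, 142.0], [25.9, 23.6, 141.9], [28.8, 23.6, 142.5]]
plate [[-2.8, -12.4, 135.9], [-1.6, -12.3, 138.8], [0.5, -12.4, 138.2], [2.3, -12.4, 138.8], [16.7, -14.7, 90.7], [-2.4, -9.7, 134.4], [-0.6, -9.7, 134.8], [1.2, -9.7, 135.2], [4.3, -9.9, 131.0], [5.2, -9.7, 134.9], [-2.9, 12.1, 136.1], [-1.7, 12.0, 139.2], [0.4, 12.0, 138.8], [2.3, 12.0, 138.5], [5.1, 12.2, 135.3], [-2.7, 14.9, 135.2], [-2.2, 14.7, 141.5], [-0.7, 14.6, 143.0], [1.5, 14.7, 141.9], [16.9, 17.1, 90.0]]
```

With the arm at rest, the grip top reads 176 mm (177 expected in the notch, 184 on the trim). Notch floor shows beside the hook at 135 mm, so it is seated; the first reading was taken while the arm was still moving.

```bash
python3 -c "
from workcell import ticket; print(ticket.job_done())"
```

```text
the job is handed in; nothing more can be done
None
```

The job is handed in: the larger tube holder hangs by its hook in the trim's notch, upright with the tubes inside the bath, and the arm is clear of it. The hand-in call did not report a verdict.

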